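# Brake the rack dolly, then hold its bracket bolt while the lock nut runs up

## Robot

A 6-joint arm with a two-finger parallel gripper is mounted at the origin on the work surface. World frame = base frame: x ahead of the robot, y to its left, z up, the work surface at z = 0. Lengths are in m, angles in degrees, forces in N, time in s.
With the tool pointing down it reaches from about 0.375 to 0.9 m from the base axis. Payload 3.1 kg.
Tool frame: the origin (TCP) lies on the centre line of the jaws, within the pads' length; the fingertips stand 14 mm ahead of it and the grasp point (between the pads) lies 5 mm behind it (bot.tips_ahead is the distance from the TCP to the fingertips, in m); z points along the fingers, y is the line along which they close (so a half turn about z gives the same grasp; the last joint's range is limited). The gripper opens to 87 mm and grips with 3 to 60 N. Pads are 19 mm wide; open, the fingers measure 117 mm over their backs; the gripper's body (75 mm by 190 mm) begins 51 mm behind the grasp point.
Start: joints at [55.949, 30.224, 82.088, -0, 67.689, -10.227], TCP at [0.252, 0.572, 0.237] pointing down, gripper open.
Joint ranges: [-176.69, 176.69], [-43.24, 126.21], [12.49, 139.97], [-82, 262], [0, 151.66], [-163.58, 163.58]. Speed limits (degrees/s): [159.86, 159.86, 180, 180, 180, 180].

## Interface

Orientations are given as a 3x3 rotation matrix whose columns are the frame's x, y, z axes.
In Python, from rig import bot gives the robot as it stands.
- The arm moves only by the tool play_rows, never from a script. Its argument "moves" is a list that holds one entry, the list of rows, each a list of 6 numbers: the shift along the tool's x, y, z in mm, then the turn, a rotation vector about the tool's x, y, z in rad. A call has 1 to 5 rows; each row shifts and turns the commanded pose from where the row before left it, along the tool's axes as they then stand; what a row does not reach is not made up. A row lasts 1/10 s, in which the tool goes at most 50 mm and 8.59 degrees, less where a joint would pass 70% of its speed; a pose out of reach is approached as far as the arm can. A call with a gripper value outside its range is refused whole. "fingers" is the opening, from -1 (shut) to 1 (fully open), set as the call begins (left out, the last holds). The fingers move at their own pace and stop on an object; the grip force is fixed at half the most. Time passes only in rows, so rows that do not move let the fingers close. It gives the time, the measured TCP pose, the force, the opening and the grip force at its end, in the units of the state.
- bot.read_state(): the state, without advancing time (a new reading comes with each control period).
- bot.capture(name): name is "side" or "top" or "wrist"; returns a dict with "image" (384x512x3 uint8, blue, green, red), "fx", "fy", "cx", "cy" (pixels), "R" (3x3) and "t" (3): a world point X has camera coordinates R X + t. Camera axes: x right, y down, z forward; pixel columns grow to the right and rows downward; lengths in m; the calibration is good to about 2 mm. The wrist camera is an equidistant fisheye: a pixel r from the principal point sees the ray r / f radians off the axis. A picture is of the moment at which its call begins. There is no depth.
- bot.hand_in(): hands the job in; it is judged then, once.
Trained networks look in a picture, given as the dict that the camera call returned (one of the last four; its "shot" number tells which), for a name from the list of things; names that differ only in an ending like _2 or _b are one class to them, and where a whole thing is asked for, a point or a joint stands for the part that bears it (a point fixed in the world has none). Each returns a list of dicts, best first, with "confidence" (0 to 1); they miss things now and then, are a little off and sometimes report something else, mostly with a low value. They report only what shows in the picture. A call takes as long as a camera call. They do not tell look-alikes from the thing itself.
- bot.search_frame(picture, query): "centre" ([column, row] in pixels, amid what is visible of it).
- bot.silhouettes(picture, query): "pixels" (384x512 bool, what is visible of it) and "centre" ([column, row] in pixels, amid what is visible of it).
- bot.pinpoint(picture, query): "centre" ([column, row] in pixels: a listed point, or the origin of a listed thing).
The state is a dict: "time_s": time; "joint_positions": joint angles; "qvel": joint speeds; "tau": joint torques, N m; "position": TCP position; "tcp_rot": TCP orientation; "force": force on the tool from outside, world axes, zero at the start; "moment": the same for the moment, N m; "opening": opening from 0.0 (shut) to 1.0 (fully open); "grasp_force": force on a finger pad.
Only numpy, scipy, OpenCV 4.12 (cv2) and the standard library are available. Lean on these libraries where they do the work, as an engineer would, in place of code of your own. Each camera call takes 0.05 s, during which the arm holds its last target. There are 200 camera calls.

## Task

A cordless ratchet wrench is running up the lock nut on the outside of the dolly's handle bracket, but the bolt turns round with the nut. Press the caster's brake pedal down to its stop so that it stays locked down, then reach down into the narrow gap behind the bracket, grip the hex head of that turning bolt and hold it still. Finish while still holding the head, with the brake still on; do not knock the ratchet wrench or shift the tray, the jar and the spanner.

Things in the scene. Friction and masses are not known exactly. Their poses are not given: they have to be found in the camera images.
- dolly: Rack dolly, does not move: deck 560 (x) x 620 mm (y), top 165 mm above the table. Origin: middle of its near edge, at table height; x along the deck away from the robot, y left, z up. A dark steel angle stands across it at x = 83 to 104 mm, top 235 mm above the table, with the handle bracket bolted behind it. A low rack stands on the deck from x = 305 mm (top 244 mm above the table).
- bracket_gap (a point): Handle bracket, steel, 250 mm long along y, open at the top. Origin: centre of the gap's mouth, level with the top of its 6 mm front plate, 252 mm above the table; axes as the dolly's. The gap is 55 mm wide (x -27.5 to +27.5). Behind it is a 6 mm rear lip, 27 mm lower than the plate. Floor 82 mm below. End gussets stay 54 mm below. The two bolts are at y +55 and -55 mm, 35 mm below.
- bolt_head (a point): Hex head to hold, in the gap: the bolt in the ratchet (left or right). 24 mm across flats, 27.7 corners, 10 thick. Origin: centre, 217 mm above the table. x: along the bolt, level, away from the plate: free face at +5 mm, spring washer (24 mm round) behind it, plate at -8, rear lip at +47. y, z turn with it; y is square to two flats. Plate top is 35 mm above the axis, lip top 8, floor 47 below.
- bolt (a joint): Turning angle of that bolt (rad, positive about the head's +x). At 0 and every pi/3 a pair of flats stands upright, facing the dolly's +y and -y. Left alone it turns at about +0.4 rad/s, dragged by the nut with about 0.1 N m; gripped, it stops while the nut goes on turning.
- other_bolt: The bracket's other bolt: same size, tight, not turning, its nut bare; not the one to hold. Origin on its axis at the bracket plate's inner face; axes as the dolly's. Its head reaches 13 mm along +x.
- ratchet: Black cordless ratchet wrench, 260 mm long, fixed on the nut on the robot's side of the bracket. Origin: on the driven bolt's axis, at the bracket plate's inner face; axes as the dolly's. Its round head (38 mm) lies 45 to 75 mm along -x, its body runs along +y, 39 to 81 mm along -x, sloping down to the battery, 240 mm along +y, on the deck. Nothing of it is over 25 mm above the axis.
- pedal (a joint): Brake pedal angle (rad): 0 fully up (brake off), 0.4 down on its stop (brake on). Over-centre spring: needs about 8 N at the tread at first, less on the way; springs back up if released before 0.2, snaps down and stays down after it.
- pedal_pad (a point): Middle of the brake pedal's tread, upper face; 68 mm from the hinge, 17 mm from the tip. Steel lever 40 mm wide, sticking out towards the robot past the deck's near edge from the left or the right near caster. Site x points to the hinge, y along the hinge. Site 104 mm above the table when up (tread rising 0.2 rad to the tip), 77 mm when down (falling 0.2 rad). Deck edge 70 mm beyond.
- parts_tray: Bystander: aluminium parts tray 90 x 130 x 28 mm on the table in front of the dolly. Origin: centre of its underside.
- jar: Bystander: white jar, 56 mm wide, 55 mm high, on the deck behind the bracket. Origin: centre of its underside.
- spanner: Bystander: hand spanner 170 mm long lying on the deck behind the bracket. Origin: under the middle of its length, on the deck.
Things that resemble listed ones, but are neither listed nor needed, are in the scene too. What is shaped like the part that bears pedal but turquoise is not meant.

How it is judged (in metres and radians):
On the way, in this order (a step that is already met when the one before it is completed fails the run):
1. the brake pedal is pressed down to its stop (value of joint pedal above 0.37 rad), for 0.2 s.
2. the turning bolt's head is gripped and stopped (velocity of joint bolt between -0.05 and 0.05 rad/s and contact force between the fingers and bolt above 5 N and distance between the grasp point and bolt_head below 0.025 m), for 0.5 s.
At the end, for the whole second after the job is handed in: The brake pedal is down on its stop (above 0.37 rad) and stays there; the bolt in the ratchet wrench stands still (under 0.05 rad/s) because the fingers grip its head (more than 5 N, the point between the pads within 25 mm of the head's centre), held so to the end (all of step 2 and value of joint pedal above 0.37 rad); the arm keeps its last pose, push and grip.
It fails at once if the ratchet wrench is knocked (more than 10 N) (contact force between any of the arm, the fingers and ratchet above 10 N).
It fails at once if the tray, the jar or the spanner is shifted by more than 30 mm (distance of any of parts_tray, jar, spanner from where it was at the start of the episode above 0.03 m).
It also fails if it takes over 45 s, if anything falls off the work surface, if the arm or the gripper's body presses on something with over 40 N, if the wrist force passes 120 N, or if a joint passes its speed limit or range.

## Working session

There is one attempt and no reset: what is moved stays moved. The work goes in short steps, Python scripts to look and compute and a tool call to move; the robot and the scene stay as the last step left them, time stands still between calls to the robot, and variables do not carry over. Pictures are saved under pics/ and viewed, at most 10 in all, crops included, and the job is handed in when it is done.

Besides the shell and the picture viewer there is one more tool, called after "Request:" by a JSON object that holds its "api" and its "payload", one argument or row to a line. play_rows: Moves the arm, as the interface text tells. Its arguments: {"type":"object","properties":{"moves":{"type":"array","items":{"type":"array","items":{"type":"array","items":{"type":"number"}}}},"fingers":{"type":"number"}},"required":["moves"]}

```bash
ls; mkdir -p pics
cat > h.py <<'E'
import numpy as np, cv2
from rig import bot
def ray(c,px):
    R=np.array(c["R"]);t=np.array(c["t"]);C=-R.T@t
    d=np.array([(px[0]-c["cx"])/c["fx"],(px[1]-c["cy"])/c["fy"],1.])
    return C,R.T@d
def rayw(c,px):
    R=np.array(c["R"]);t=np.array(c["t"]);C=-R.T@t
    u=np.array([(px[0]-c["cx"])/c["fx"],(px[1]-c["cy"])/c["fy"]]);th=np.linalg.norm(u)
    d=np.r_[np.sin(th)*u/max(th,1e-9),np.cos(th)]
    return C,R.T@d
def onz(c,px,z,f=ray):
    C,d=f(c,px);return C+d*(z-C[2])/d[2]
def proj(c,X):
    p=np.array(c["R"])@X+c["t"];return [c["fx"]*p[0]/p[2]+c["cx"],c["fy"]*p[1]/p[2]+c["cy"]]
E
python3 - <<'E'
from h import *
Z=dict(dolly=0,bracket_gap=.252,bolt_head=.217,other_bolt=.217,ratchet=.217,pedal_pad=.104,parts_tray=0,jar=.165,spanner=.165)
for n in("top","side"):
    c=bot.capture(n);cv2.imwrite(f"pics/{n}0.png",c["image"])
    print(n,-np.array(c["R"]).T@c["t"])
    for q,z in Z.items():
        print(q,[(np.round(r["centre"]),round(r["confidence"],2),np.round(onz(c,r["centre"],z),3)) for r in bot.pinpoint(c,q)[:3]])
E
```

```text
pics
top [0.43465302 0.06227101 1.21187497]
dolly [(array([311., 235.]), 0.77, array([ 0.528, -0.059,  0.   ]))]
bracket_gap [(array([322., 159.]), 0.67, array([ 0.664, -0.061,  0.252]))]
bolt_head [(array([344., 171.]), 0.37, array([ 0.646, -0.111,  0.217]))]
other_bolt [(array([297., 173.]), 0.5, array([ 0.643, -0.012,  0.217])), (array([312., 232.]), 0.3, array([ 0.519, -0.04 ,  0.217]))]
ratchet []
pedal_pad [(array([231., 264.]), 0.83, array([0.457, 0.136, 0.104])), (array([101., 231.]), 0.74, array([0.538, 0.433, 0.104]))]
parts_tray [(array([279., 296.]), 0.8, array([0.38 , 0.024, 0.   ]))]
jar [(array([406., 118.]), 0.7, array([ 0.777, -0.265,  0.165]))]
spanner [(array([270., 124.]), 0.75, array([0.766, 0.043, 0.165]))]
side [ 0.22285934 -0.61453208  0.7385943 ]
dolly []
bracket_gap [(array([328., 187.]), 0.94, array([ 0.664, -0.053,  0.252]))]
bolt_head []
other_bolt [(array([303., 189.]), 0.64, array([0.639, 0.006, 0.217]))]
ratchet []
pedal_pad [(array([206., 216.]), 0.92, array([0.454, 0.142, 0.104])), (array([199., 156.]), 0.5, array([0.536, 0.428, 0.104]))]
parts_tray [(array([196., 287.]), 0.8, array([0.38 , 0.031, 0.   ]))]
jar [(array([436., 265.]), 0.62, array([ 0.783, -0.264,  0.165]))]
spanner [(array([339., 189.]), 0.61, array([0.76 , 0.029, 0.165]))]
```

```bash
python3 -c "
import cv2
a=cv2.imread('pics/top0.png');cv2.imwrite('pics/top0b.png',cv2.resize(a[60:330,70:470],None,fx=2,fy=2,interpolation=cv2.INTER_CUBIC))
b=cv2.imread('pics/side0.png');cv2.imwrite('pics/side0b.png',cv2.resize(b[100:310,130:500],None,fx=2.1,fy=2.1,interpolation=cv2.INTER_CUBIC))"
```

```text
(no output)
```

View pics/top0b.png

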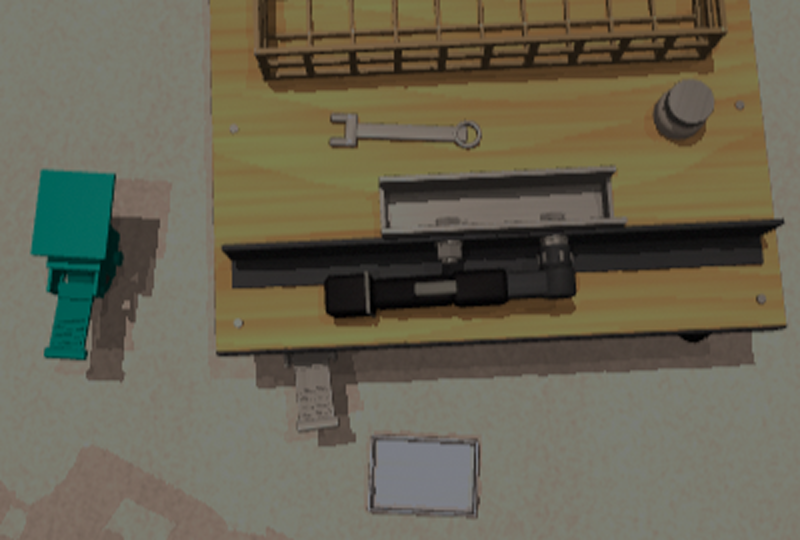

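View pics/side0b.png

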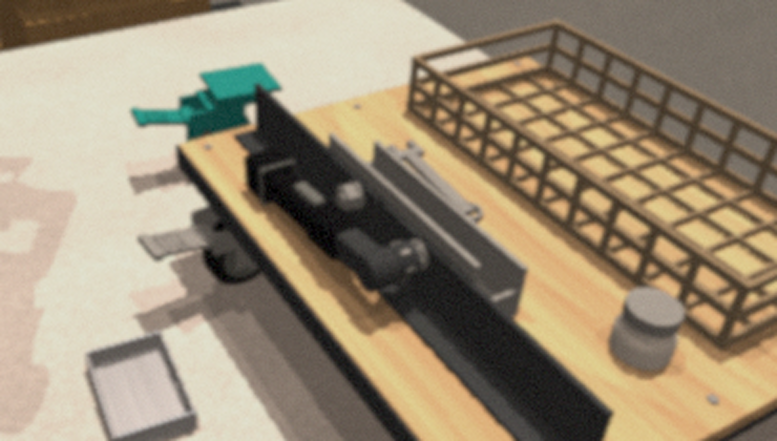

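The top crop shows the grey pedal at crop (316,400), full (231,264), under the dolly's left near caster. The caster with its pedal at full (101,231) is turquoise and stands apart, so it is the decoy. The ratchet's round head sits on the right bolt at crop (553,217), full (346,168). The left bolt, full (297,173), has a bare nut, so the right one is the one to hold. The enlarged crop confirms both choices.

Run:
```python
from h import *
s=bot.read_state();print(np.round(s["tcp_rot"],3),s["position"],bot.tips_ahead,s["force"],s["opening"])
c=bot.capture("top")
f=lambda p:[70+p[0]/2,60+p[1]/2]
for z,a,b in((.252,(383,235),(625,223)),(.165,(218,352),(785,326)),(.225,(380,179),(612,168))):
    A,B=onz(c,f(a),z),onz(c,f(b),z);print(A,B,np.degrees(np.arctan2(B[0]-A[0],A[1]-B[1])))
for p in ((297,366),(298,430),(338,425),(328,366)): print(onz(c,f(p),.1))
```

```text
[[-0.915  0.404  0.   ]
 [ 0.404  0.915 -0.   ]
 [-0.    -0.    -1.   ]] [0.25238648 0.5717371  0.23655119] 0.014 [ 0.28221659 -0.52020398 -0.07945363] 0.99898555504773
[0.62706994 0.06282297 0.252     ] [ 0.63570804 -0.18248856  0.252     ] 2.0167110704018247
[0.51805744 0.24348828 0.165     ] [ 0.5372414  -0.37163745  0.165     ] 1.7863077314379827
[0.69251678 0.06511927 0.225     ] [ 0.70060557 -0.17899143  0.225     ] 1.897842492280053
[0.50585348 0.16380388 0.1       ]
[0.43340773 0.16266915 0.1       ]
[0.43836451 0.11721593 0.1       ]
[0.50533597 0.12822643 0.1       ]
```

```bash
cat >> h.py <<'E'
from scipy.spatial.transform import Rotation as Ro
def plan(target,R=None,n=None,step=.04):
    s=bot.read_state();p=np.array(s["position"]);M=np.array(s["tcp_rot"])
    R=M if R is None else R
    rv=Ro.from_matrix(M.T@R).as_rotvec()
    n=n or max(int(np.ceil(np.linalg.norm(target-p)/step)),int(np.ceil(np.linalg.norm(rv)/.13)),1)
    d=(np.array(target)-p)/n
    print(n,"total mm",np.round(1e3*M.T@(target-p),1),"rv",np.round(rv,3))
    out=[]
    for i in range(n):
        Mi=M@Ro.from_rotvec(rv*i/n).as_matrix()
        out.append([*np.round(1e3*Mi.T@d,1).tolist(),*np.round(rv/n,4).tolist()])
    print(out)
a=np.radians(1.9)
RT=np.array([[-np.cos(a),-np.sin(a),0],[-np.sin(a),np.cos(a),0],[0,0,-1.]])
E
python3 -c "
from h import *
plan(np.array([.455,.139,.16]),RT,n=13)"
```

```text
13 total mm [-360.1 -314.    76.6] rv [-0.     0.    -0.449]
[[-27.7, -24.2, 5.9, -0.0, 0.0, -0.0345], [-26.8, -25.1, 5.9, -0.0, 0.0, -0.0345], [-26.0, -26.0, 5.9, -0.0, 0.0, -0.0345], [-25.1, -26.9, 5.9, -0.0, 0.0, -0.0345], [-24.1, -27.7, 5.9, -0.0, 0.0, -0.0345], [-23.1, -28.6, 5.9, -0.0, 0.0, -0.0345], [-22.1, -29.3, 5.9, -0.0, 0.0, -0.0345], [-21.1, -30.1, 5.9, -0.0, 0.0, -0.0345], [-20.1, -30.8, 5.9, -0.0, 0.0, -0.0345], [-19.0, -31.5, 5.9, -0.0, 0.0, -0.0345], [-17.9, -32.1, 5.9, -0.0, 0.0, -0.0345], [-16.8, -32.7, 5.9, -0.0, 0.0, -0.0345], [-15.6, -33.3, 5.9, -0.0, 0.0, -0.0345]]
```

Request:
{"api": "play_rows", "payload": {
  "moves": [
    [[-30,-26,6,0,0,0],[-30,-26,6,0,0,0],[-30,-26,6,0,0,0],[-30,-26,6,0,0,0],[-30,-26,6,0,0,0]]
  ],
  "fingers": -1
}}

```text
time_s: 1.55
position: [0.3377, 0.391, 0.2066]
tcp_rot: [[-0.915, 0.403, 0.001], [0.403, 0.915, 0.0], [-0.001, 0.001, -1.0]]
force: [0.6, 0.6, -0.4]
opening: 0.629
grasp_force: 0.0
```

Request:
{"api": "play_rows", "payload": {
  "moves": [
    [[-30,-26,6,0,0,0],[-30,-26,6,0,0,0],[-30,-26,6,0,0,0],[-30,-26,6,0,0,0],[-30,-26,6,0,0,0]]
  ]
}}

```text
time_s: 2.05
position: [0.4227, 0.2113, 0.1766]
tcp_rot: [[-0.915, 0.404, 0.001], [0.404, 0.915, 0.0], [-0.001, 0.001, -1.0]]
force: [0.8, 0.4, 0.1]
opening: 0.173
grasp_force: 0.0
```

Request:
{"api": "play_rows", "payload": {
  "moves": [
    [[-30,-26,6,0,0,0],[-30,-26,6,0,0,0],[0,0,0,0,0,-0.11],[0,0,0,0,0,-0.11],[0,0,0,0,0,-0.11]]
  ]
}}

```text
time_s: 2.55
position: [0.4562, 0.1403, 0.1646]
tcp_rot: [[-0.997, 0.083, 0.0], [0.083, 0.997, 0.0], [-0.0, 0.0, -1.0]]
force: [0.7, -0.6, -0.3]
opening: 0.004
grasp_force: 0.0
```

Request:
{"api": "play_rows", "payload": {
  "moves": [
    [[0,0,0,0,0,-0.119],[0,0,0,0,0,0]]
  ]
}}

```text
time_s: 2.75
position: [0.456, 0.1408, 0.1647]
tcp_rot: [[-0.999, -0.033, 0.0], [-0.033, 0.999, 0.0], [-0.0, 0.0, -1.0]]
force: [0.6, 0.0, -0.3]
opening: 0.007
grasp_force: 0.0
```

Run:
```python
from h import *
s=bot.read_state();print(s["position"],s["opening"],s["time_s"])
c=bot.capture("wrist");cv2.imwrite("pics/w1.png",c["image"])
for r in bot.pinpoint(c,"pedal_pad")[:3]: print(r, onz(c,r["centre"],.104,rayw))
c=bot.capture("side")
for r in bot.pinpoint(c,"pedal_pad")[:3]: print(r, onz(c,r["centre"],.104))
plan(np.array([.455,.139,.16]),RT)
```

```text
[0.45599294 0.14082982 0.16470191] 0.006697695163857176 2.75
{'centre': [256.9, 213.2], 'confidence': 0.57} [0.45383943 0.14242976 0.104     ]
{'centre': [207.2, 215.4], 'confidence': 0.93} [0.45730602 0.14483576 0.104     ]
{'centre': [302.2, 190.5], 'confidence': 0.44} [0.72480966 0.13489599 0.104     ]
1 total mm [ 0.9 -1.9  4.6] rv [ 0.     0.    -0.002]
[[0.9, -1.9, 4.6, 0.0, 0.0003, -0.0016]]
```

View pics/w1.png

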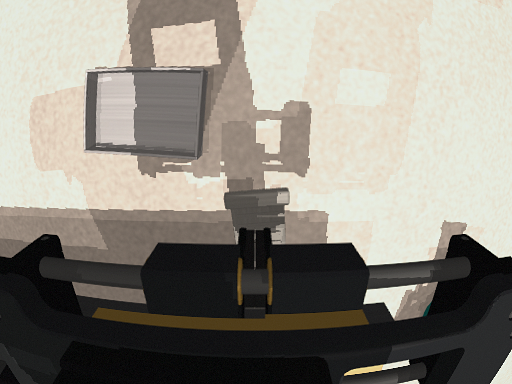

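The wrist view shows the closed fingertips at (255,235) over the grey pedal's tread, with the tread tip at (256,195). I can press straight down.

Request:
{"api": "play_rows", "payload": {
  "moves": [
    [[0,0,15,0,0,0],[0,0,15,0,0,0],[0,0,10,0,0,0],[0,0,6,0,0,0],[0,0,6,0,0,0]]
  ]
}}

```text
time_s: 3.45
position: [0.4544, 0.1409, 0.1124]
tcp_rot: [[-0.999, -0.033, -0.003], [-0.033, 0.999, -0.0], [0.003, -0.0, -1.0]]
force: [-3.2, -0.3, 3.0]
opening: 0.004
grasp_force: 1.6
```

Request:
{"api": "play_rows", "payload": {
  "moves": [
    [[0,0,6,0,0,0],[0,0,6,0,0,0],[0,0,5,0,0,0],[0,0,4,0,0,0],[0,0,0,0,0,0]]
  ]
}}

```text
time_s: 3.95
position: [0.4565, 0.141, 0.0937]
tcp_rot: [[-0.999, -0.033, 0.002], [-0.033, 0.999, 0.0], [-0.002, -0.0, -1.0]]
force: [-4.7, -0.9, 21.6]
opening: 0.007
grasp_force: 11.0
```

Request:
{"api": "play_rows", "payload": {
  "moves": [
    [[0,0,0,0,0,0],[0,0,0,0,0,0],[0,0,0,0,0,0],[0,0,-15,0,0,0],[0,0,-20,0,0,0]]
  ]
}}

```text
time_s: 4.45
position: [0.4554, 0.1409, 0.1265]
tcp_rot: [[-0.999, -0.033, -0.001], [-0.033, 0.999, -0.0], [0.001, -0.0, -1.0]]
force: [0.5, 0.3, 0.0]
opening: 0.005
grasp_force: 0.0
```

Request:
{"api": "play_rows", "payload": {
  "moves": [
    [[0,0,-30,0,0,0],[0,0,-35,0,0,0],[0,0,-35,0,0,0],[0,0,-35,0,0,0],[0,0,-35,0,0,0]]
  ],
  "fingers": 0.3
}}

```text
time_s: 4.95
position: [0.4556, 0.1409, 0.2979]
tcp_rot: [[-0.999, -0.033, 0.0], [-0.033, 0.999, 0.0], [-0.0, 0.0, -1.0]]
force: [0.5, -0.1, 0.2]
opening: 0.372
grasp_force: 0.0
```

Run:
```python
from h import *
c=bot.capture("side")
for r in bot.pinpoint(c,"pedal_pad")[:2]: print(r, proj(c,np.array([.455,.141,.077])),proj(c,np.array([.455,.141,.104])))
b=c["image"][150:290,140:300];cv2.imwrite("pics/s2.png",cv2.resize(b,None,fx=4,fy=4))
plan(np.array([.620,-.115,.320]),RT)
```

```text
{'centre': [205.4, 226.4], 'confidence': 0.72} [np.float64(207.56879608229553), np.float64(224.94125469694688)] [np.float64(206.85491448956802), np.float64(216.53900589306488)]
{'centre': [200.2, 152.2], 'confidence': 0.6} [np.float64(207.56879608229553), np.float64(224.94125469694688)] [np.float64(206.85491448956802), np.float64(216.53900589306488)]
8 total mm [-152.6 -261.4  -17.2] rv [0.    0.012 0.   ]
[[-19.1, -32.7, -2.1, 0.0, 0.0015, 0.0], [-19.1, -32.7, -2.2, 0.0, 0.0015, 0.0], [-19.1, -32.7, -2.2, 0.0, 0.0015, 0.0], [-19.1, -32.7, -2.2, 0.0, 0.0015, 0.0], [-19.1, -32.7, -2.3, 0.0, 0.0015, 0.0], [-19.1, -32.7, -2.3, 0.0, 0.0015, 0.0], [-19.1, -32.7, -2.3, 0.0, 0.0015, 0.0], [-19.1, -32.7, -2.3, 0.0, 0.0015, 0.0]]
```

View pics/s2.png

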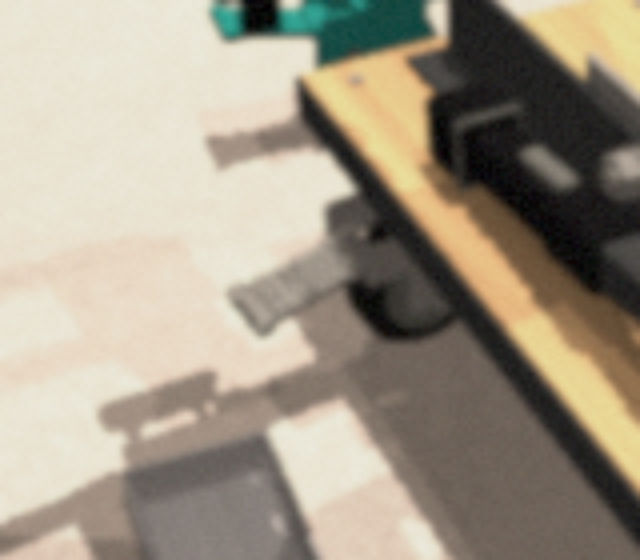

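The pedal tread (crop 290,290) now slopes down and stayed down after release. Next I move over the gap. I turn the tool half round so the wrist camera looks at the head's free face from behind.

Request:
{"api": "play_rows", "payload": {
  "moves": [
    [[-19,-33,-4,0,0,0],[-19,-33,-4,0,0,0],[-19,-33,-4,0,0,0],[-19,-33,-4,0,0,0],[-19,-33,-4,0,0,0]]
  ]
}}

```text
time_s: 5.55
position: [0.5564, -0.0221, 0.3154]
tcp_rot: [[-0.999, -0.033, -0.001], [-0.033, 0.999, 0.001], [0.001, 0.001, -1.0]]
force: [0.6, 0.3, -0.1]
opening: 0.65
grasp_force: 0.0
```

Run:
```python
from h import *
s=bot.read_state();print(s["position"],s["joint_positions"],s["time_s"])
c=bot.capture("wrist");R=np.array(c["R"]);print(np.array(s["tcp_rot"]).T@(-R.T@c["t"]-s["position"]), np.array(s["tcp_rot"]).T@R[2])
```

```text
[ 0.55644515 -0.0221206   0.31538997] [-1.37787660e+01  2.01174288e+01  8.61864672e+01  9.51672071e-03
  7.37857338e+01 -1.05674265e+02] 5.55
[ 0.08160136 -0.00029371 -0.14796928] [-2.97229470e-01  6.25871671e-04  9.54805870e-01]
```

Request:
{"api": "play_rows", "payload": {
  "moves": [
    [[-31,-31,0,0,0,0],[-31,-31,0,0,0,0],[-31,-31,0,0,0,0],[0,0,0,0,0,0.1428],[0,0,0,0,0,0.1428]]
  ]
}}

```text
time_s: 6.1
position: [0.6526, -0.1119, 0.3139]
tcp_rot: [[-0.966, 0.257, -0.003], [0.257, 0.966, 0.001], [0.003, 0.0, -1.0]]
force: [-0.1, 0.4, 0.4]
opening: 0.647
grasp_force: 0.0
```

Request:
{"api": "play_rows", "payload": {
  "moves": [
    [[0,0,0,0,0,0.1428],[0,0,0,0,0,0.1428],[0,0,0,0,0,0.1428],[0,0,0,0,0,0.1428],[0,0,0,0,0,0.1428]]
  ]
}}

```text
time_s: 6.6
position: [0.6518, -0.1104, 0.3148]
tcp_rot: [[-0.563, 0.826, -0.002], [0.826, 0.563, 0.001], [0.002, -0.001, -1.0]]
force: [-0.5, -0.4, 0.1]
opening: 0.652
grasp_force: 0.0
```

Request:
{"api": "play_rows", "payload": {
  "moves": [
    [[0,0,0,0,0,0.1428],[0,0,0,0,0,0.1428],[0,0,0,0,0,0.1428],[0,0,0,0,0,0.1428],[0,0,0,0,0,0.1428]]
  ]
}}

```text
time_s: 7.1
position: [0.6518, -0.1104, 0.3148]
tcp_rot: [[0.115, 0.993, -0.002], [0.993, -0.115, 0.001], [0.0, -0.002, -1.0]]
force: [0.4, -0.2, -0.5]
opening: 0.648
grasp_force: 0.0
```

Request:
{"api": "play_rows", "payload": {
  "moves": [
    [[0,0,0,0,0,0.1428],[0,0,0,0,0,0.1428],[0,0,0,0,0,0.1428],[0,0,0,0,0,0.1428],[0,0,0,0,0,0.1428]]
  ]
}}

```text
time_s: 7.6
position: [0.6518, -0.1104, 0.3148]
tcp_rot: [[0.738, 0.675, -0.002], [0.675, -0.738, 0.001], [-0.001, -0.002, -1.0]]
force: [-0.4, -0.3, -0.3]
opening: 0.652
grasp_force: 0.0
```

Request:
{"api": "play_rows", "payload": {
  "moves": [
    [[0,0,0,0,0,0.1428],[0,0,0,0,0,0.1428],[0,0,0,0,0,0.1428],[0,0,0,0,0,0.1428],[0,0,0,0,0,0.1428]]
  ]
}}

```text
time_s: 8.1
position: [0.6518, -0.1104, 0.3148]
tcp_rot: [[1.0, 0.027, -0.002], [0.027, -1.0, 0.001], [-0.002, -0.001, -1.0]]
force: [0.4, 0.6, 0.1]
opening: 0.65
grasp_force: 0.0
```

Run:
```python
from h import *
s=bot.read_state();print(s["position"],np.round(s["tcp_rot"],3),s["time_s"],s["opening"])
c=bot.capture("wrist");cv2.imwrite("pics/w3.png",c["image"])
for q,z in(("bolt_head",.217),("other_bolt",.217),("bracket_gap",.252)):
  for r in bot.pinpoint(c,q)[:2]: print(q,r, onz(c,r["centre"],z,rayw))
c=bot.capture("top")
for q,z in(("bolt_head",.217),("other_bolt",.217),("bracket_gap",.252)):
  for r in bot.pinpoint(c,q)[:2]: print(q,r, onz(c,r["centre"],z))
```

```text
[ 0.65175464 -0.11039915  0.31478676] [[ 1.     0.027 -0.002]
 [ 0.027 -1.     0.001]
 [-0.002 -0.001 -1.   ]] 8.1 0.6496652933471322
bolt_head {'centre': [256.3, 202.6], 'confidence': 0.69} [ 0.65037772 -0.11207902  0.217     ]
other_bolt {'centre': [140.5, 213.4], 'confidence': 0.66} [ 0.63640463 -0.00472881  0.217     ]
bracket_gap {'centre': [185.4, 195.7], 'confidence': 0.71} [ 0.66616983 -0.05784438  0.252     ]
other_bolt {'centre': [295.9, 171.8], 'confidence': 0.74} [ 0.64519021 -0.00963116  0.217     ]
bracket_gap {'centre': [323.1, 157.1], 'confidence': 0.62} [ 0.66751428 -0.06329602  0.252     ]
```

View pics/w3.png

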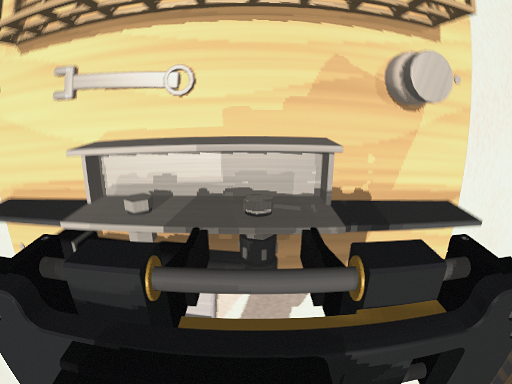

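The wrist view shows the turning hex head at (257,203) in the gap, between the open fingers at (195,265) and (315,265). The other bolt is at (137,203). I'll check the plate edge, then descend.

Run:
```python
from h import *
c=bot.capture("wrist")
g=cv2.cvtColor(c["image"],cv2.COLOR_BGR2GRAY)
for col in(165,225,285,300): print(col,g[190:240:2,col].tolist())
for r in(224,226,228,230): print(r,[np.round(onz(c,(col,r),.252,rayw)[:2],4) for col in(225,285)])
for r in(146,150,154): print(r,[np.round(onz(c,(col,r),.225,rayw)[:2],4) for col in(225,285)])
print(g[136:160,225].tolist())
cv2.imwrite("pics/w4.png",cv2.resize(c["image"][130:260,170:340],None,fx=4.5,fy=4.5,interpolation=cv2.INTER_CUBIC))
```

```text
165 [130, 84, 85, 73, 74, 70, 86, 85, 89, 87, 89, 88, 88, 85, 86, 86, 86, 75, 94, 109, 105, 124, 166, 169, 87]
225 [90, 97, 104, 79, 74, 73, 73, 72, 72, 73, 72, 72, 74, 71, 72, 74, 73, 73, 72, 88, 83, 86, 108, 108, 106]
285 [168, 172, 90, 77, 75, 74, 73, 72, 89, 89, 73, 75, 75, 74, 74, 74, 75, 74, 75, 93, 86, 88, 87, 94, 94]
300 [183, 187, 124, 82, 75, 76, 75, 73, 75, 82, 75, 75, 76, 73, 72, 75, 75, 74, 75, 117, 113, 117, 108, 115, 115]
224 [array([ 0.6438, -0.0882]), array([ 0.6455, -0.1347])]
226 [array([ 0.6422, -0.0882]), array([ 0.6438, -0.1348])]
228 [array([ 0.6405, -0.0882]), array([ 0.6421, -0.135 ])]
230 [array([ 0.6387, -0.0882]), array([ 0.6404, -0.1351])]
146 [array([ 0.7006, -0.0852]), array([ 0.7023, -0.1338])]
150 [array([ 0.6973, -0.0852]), array([ 0.699, -0.134])]
154 [array([ 0.694 , -0.0853]), array([ 0.6957, -0.1342])]
[171, 99, 85, 88, 87, 88, 87, 84, 113, 189, 183, 179, 176, 176, 174, 119, 100, 110, 155, 196, 194, 199, 194, 189]
```

View pics/w4.png

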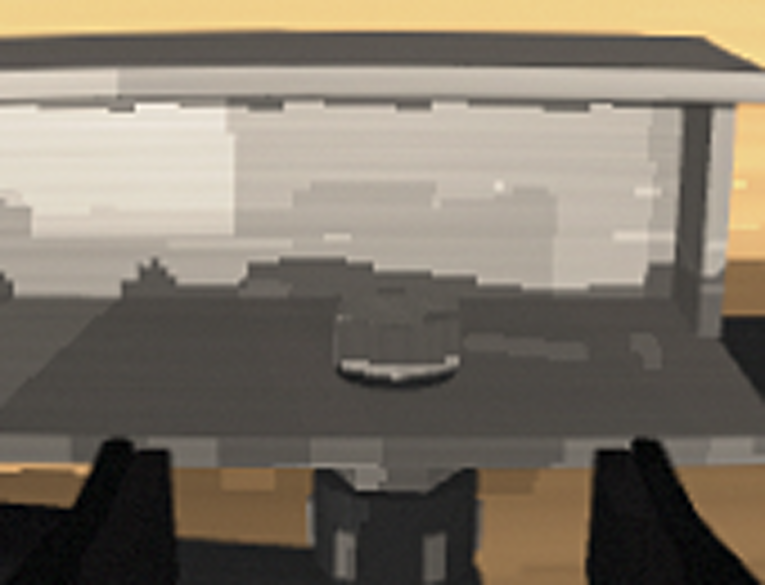

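Request:
{"api": "play_rows", "payload": {
  "moves": [
    [[3.3,2.7,0,0,0,0.006],[0,0,20,0,0,0],[0,0,15,0,0,0],[0,0,10,0,0,0],[0,0,10,0,0,0]]
  ]
}}

```text
time_s: 9.05
position: [0.6558, -0.1135, 0.2611]
tcp_rot: [[1.0, 0.027, 0.0], [0.027, -1.0, -0.0], [0.0, 0.0, -1.0]]
force: [-0.1, -0.0, -1.0]
opening: 0.649
grasp_force: 0.0
```

Request:
{"api": "play_rows", "payload": {
  "moves": [
    [[0,0,10,0,0,0],[0,0,10,0,0,0],[0,0,10,0,0,0],[0,0,8,0,0,0],[0,0,0,0,0,0]]
  ]
}}

```text
time_s: 9.55
position: [0.6547, -0.113, 0.2219]
tcp_rot: [[1.0, 0.027, -0.003], [0.027, -1.0, 0.001], [-0.003, -0.001, -1.0]]
force: [0.3, 0.1, -0.1]
opening: 0.653
grasp_force: 0.0
```

Run:
```python
from h import *
s=bot.read_state();print(s["position"],s["force"])
c=bot.capture("wrist")
cv2.imwrite("pics/w5.png",cv2.resize(c["image"][150:300,150:360],None,fx=3.8,fy=3.8,interpolation=cv2.INTER_CUBIC))
```

```text
[ 0.65474007 -0.1130258   0.22193199] [ 0.34623522  0.05558212 -0.08314397]
```

View pics/w5.png

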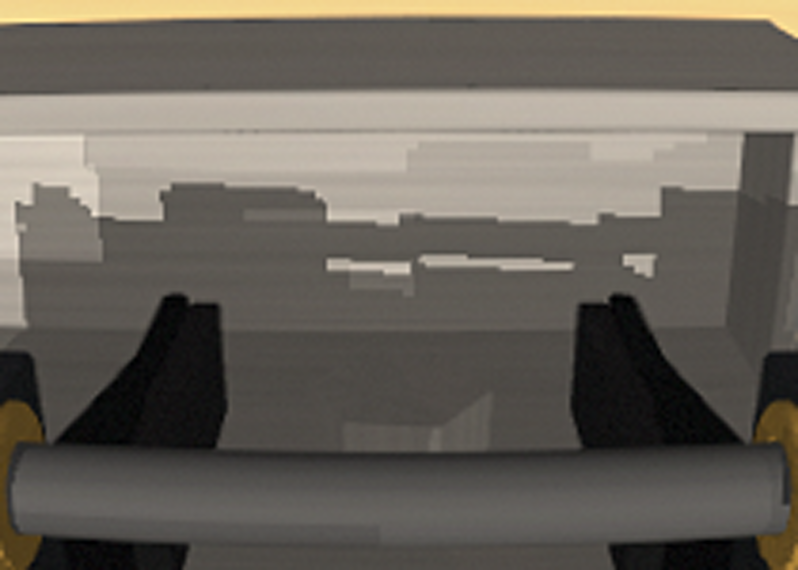

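Between the fingers (crop 225 to 572) the head shows at crop 340 to 495. It sits slightly right, so I shift 1.5 mm that way, go down 10 mm and close.

Request:
{"api": "play_rows", "payload": {
  "moves": [
    [[0,1.5,5,0,0,0],[0,0,5,0,0,0],[0,0,0,0,0,0]]
  ]
}}

```text
time_s: 9.9
position: [0.6552, -0.1148, 0.2128]
tcp_rot: [[1.0, 0.027, -0.001], [0.027, -1.0, 0.0], [-0.001, -0.0, -1.0]]
force: [0.3, 0.2, 0.7]
opening: 0.647
grasp_force: 0.0
```

Request:
{"api": "play_rows", "payload": {
  "moves": [
    [[0,0,0,0,0,0],[0,0,0,0,0,0],[0,0,0,0,0,0],[0,0,0,0,0,0]]
  ],
  "fingers": -1
}}

```text
time_s: 10.3
position: [0.6557, -0.1148, 0.2138]
tcp_rot: [[1.0, 0.027, 0.0], [0.027, -1.0, -0.0], [0.0, 0.0, -1.0]]
force: [0.4, 0.3, -0.6]
opening: 0.369
grasp_force: 0.0
```

Request:
{"api": "play_rows", "payload": {
  "moves": [
    [[0,0,0,0,0,0],[0,0,0,0,0,0],[0,0,0,0,0,0],[0,0,0,0,0,0]]
  ]
}}

```text
time_s: 10.7
position: [0.6556, -0.1134, 0.2138]
tcp_rot: [[1.0, 0.027, 0.0], [0.027, -1.0, 0.002], [0.0, -0.002, -1.0]]
force: [0.1, 5.2, 2.7]
opening: 0.283
grasp_force: 30.0
```

Request:
{"api": "play_rows", "payload": {
  "moves": [
    [[0,-1.3,0,0,0,0],[0,0,0,0,0,0],[0,0,0,0,0,0],[0,0,0,0,0,0],[0,0,0,0,0,0]]
  ]
}}

```text
time_s: 11.2
position: [0.6556, -0.1134, 0.2138]
tcp_rot: [[1.0, 0.027, 0.0], [0.027, -1.0, 0.0], [0.0, -0.0, -1.0]]
force: [0.4, 2.8, 3.0]
opening: 0.282
grasp_force: 30.0
```

Request:
{"api": "play_rows", "payload": {
  "moves": [
    [[0,0,0,0,0,0],[0,0,0,0,0,0],[0,0,0,0,0,0],[0,0,0,0,0,0],[0,0,0,0,0,0]]
  ]
}}

```text
time_s: 11.7
position: [0.6557, -0.1134, 0.2138]
tcp_rot: [[1.0, 0.027, 0.0], [0.027, -1.0, 0.0], [0.0, -0.0, -1.0]]
force: [-0.2, 4.5, 4.6]
opening: 0.285
grasp_force: 30.0
```

Run:
```python
from h import *
for i in range(2):
    s=bot.read_state();print(s["position"],s["force"],s["moment"],s["opening"],s["grasp_force"],s["time_s"])
    c=bot.capture("side")
print(bot.pinpoint(c,"pedal_pad")[:1])
cv2.imwrite("pics/s6.png",cv2.resize(c["image"][130:290,140:400],None,fx=3,fy=3))
```

```text
[ 0.65567656 -0.11339818  0.21377139] [-0.22329472  4.54308298  4.63447001] [ 0.73197661  0.22787208 -0.02651802] 0.2852697802977764 30.01480413833633 11.7
[ 0.65566726 -0.11344848  0.21379504] [-0.82804192  4.93896466  4.70776417] [ 0.72783994  0.25068361 -0.06764176] 0.28729172986712637 30.015524870250374 11.75
[{'centre': [207.1, 224.5], 'confidence': 0.85}]
```

View pics/s6.png

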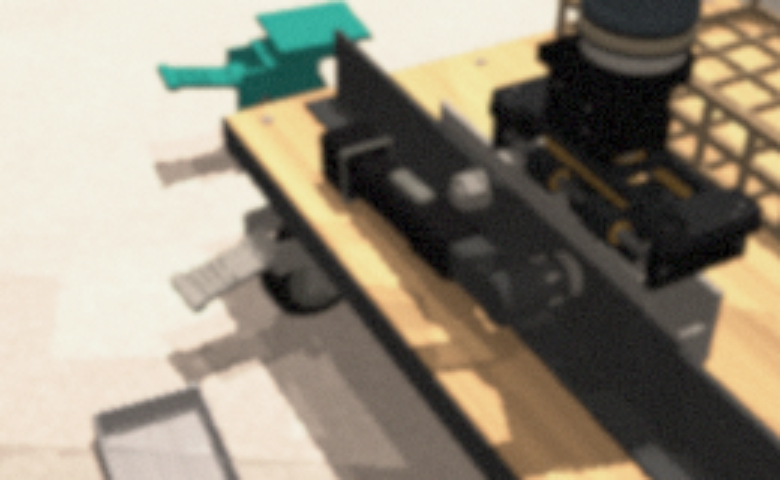

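The pedal at crop (220,275) is still down, and the hand is in the gap. The opening and forces may be creeping, so I watch one more second.

Request:
{"api": "play_rows", "payload": {
  "moves": [
    [[0,0,0,0,0,0],[0,0,0,0,0,0],[0,0,0,0,0,0],[0,0,0,0,0,0],[0,0,0,0,0,0]]
  ]
}}

```text
time_s: 12.35
position: [0.6557, -0.1134, 0.2138]
tcp_rot: [[1.0, 0.027, 0.0], [0.027, -1.0, 0.0], [0.0, -0.0, -1.0]]
force: [-1.2, 3.7, 6.0]
opening: 0.286
grasp_force: 30.0
```

Request:
{"api": "play_rows", "payload": {
  "moves": [
    [[0,0,0,0,0,0],[0,0,0,0,0,0],[0,0,0,0,0,0],[0,0,0,0,0,0],[0,0,0,0,0,0]]
  ]
}}

```text
time_s: 12.85
position: [0.6557, -0.1134, 0.2138]
tcp_rot: [[1.0, 0.027, 0.0], [0.027, -1.0, 0.0], [0.0, -0.0, -1.0]]
force: [-0.2, 4.9, 4.9]
opening: 0.285
grasp_force: 30.0
```

Request:
{"api": "play_rows", "payload": {
  "moves": [
    [[0,0,0,0,0,0],[0,0,0,0,0,0],[0,0,0,0,0,0],[0,0,0,0,0,0],[0,0,0,0,0,0]]
  ]
}}

```text
time_s: 13.35
position: [0.6557, -0.1134, 0.2138]
tcp_rot: [[1.0, 0.027, 0.0], [0.027, -1.0, 0.0], [0.0, -0.0, -1.0]]
force: [-0.3, 3.6, 5.7]
opening: 0.286
grasp_force: 30.0
```

Run:
```python
from h import *
s=bot.read_state();print(s["position"],s["force"],s["moment"],s["opening"],s["grasp_force"],s["time_s"])
```

```text
[ 0.65566133 -0.11340591  0.21378181] [-0.27091464  3.61092929  5.72315605] [ 0.73524815  0.22978442 -0.02765336] 0.2861028055960424 30.015598435420543 13.35
```

```bash
python3 -c "
from rig import bot
print(bot.hand_in())"
```

```text
the job is handed in; nothing more can be done
None
```

I pressed the brake pedal to its stop and it stayed down. The gripper holds the turning right-hand bolt head at 30 N, with opening and force steady for about 2.5 s before I handed in at 13.4 s; no verdict came back.

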